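# Weigh in a robot hand on the two-platform balance

### The arm

A 6-joint arm with a two-finger parallel gripper is mounted at the origin on the work surface. World frame = base frame: x ahead of the robot, y to its left, z up, the work surface at z = 0. Lengths are in m, angles in rad, forces in N, time in s.
With the tool pointing down it reaches from about 0.375 to 0.925 m from the base axis. Payload 5.7 kg.
Tool frame: the origin (TCP) lies midway between the tips of the shut fingers; the grasp point (between the pads) lies 19 mm behind it; z points along the fingers, x is the direction in which the jaws open and shut, and the axes are right-handed (so a half turn about z gives the same grasp; the last joint's range is limited). The gripper opens to 88 mm and grips with 3 to 60 N. Pads are 20 mm wide; open, the fingers measure 115 mm over their backs; the gripper's body (75 mm by 178 mm) begins 61 mm behind the grasp point.
Start: joints at [1.121, 0.359, 1.51, -0, 1.272, -0.115], TCP at [0.197, 0.567, 0.223] pointing down, gripper open.
Joint ranges: [-2.97, 2.97], [-1.01, 2.36], [0.21, 2.38], [-0.96, 4.11], [0.2, 2.71], [-2.98, 2.98]. Speed limits (rad/s): [2.39, 2.39, 3.14, 3.14, 3.14, 3.14].

### API

Orientations are given as a unit quaternion [x, y, z, w].
In Python, from bench import move_ptp, servo_line, goto_joints, move_gripper, sleep, inverse_kinematics, capture, PlanningError, close_job, spot_in, silhouettes, current_clock, current_joint_pos, current_qvel, current_joint_torque, current_position, current_orientation, current_force, current_torque, current_finger_gap gives the robot as it stands. Calls block until the motion is done:
- move_ptp(position, orientation): joint-space move of the TCP to a pose.
- servo_line(position, orientation=None, rate=0.15, contact_N=None): straight line of the TCP; orientation=None keeps the orientation; rate is the mean speed in m/s. With contact_N (N) it stops when the force on the tool has changed by that much, and returns True; else False.
- goto_joints(angles): joint-space move.
- move_gripper(opening): finger opening in m; the grip force is fixed at half the most; returns when the fingers have stopped.
- sleep(seconds).
- inverse_kinematics(position, orientation): joint angles nearest the present ones, or None.
- capture(name): name is "scene" or "side" or "wrist"; returns a dict with "image" (480x640x3 uint8, blue, green, red), "range_z" (480x640 float32, m along the optical axis (not along the pixel's ray), 0 where there is no reading), "intrinsics" (3x3 intrinsics, pixels), "R" (3x3) and "t" (3): a world point X has camera coordinates R X + t. Camera axes: x right, y down, z forward; pixel columns grow to the right and rows downward; lengths in m; the calibration is good to about 2 mm. A picture is of the moment at which its call begins.
A pose or a line that the arm cannot do raises PlanningError and nothing moves.
- close_job(): hands the job in, once; it reports no verdict.
Trained networks look in the newest picture that a camera, given by its name, has taken for a name from the list of things; names that differ only in an ending like _2 or _b are one class to them, and where a whole thing is asked for, a point or a joint stands for the part that bears it (a point fixed in the world has none). Each returns a list of dicts, best first, with "conf" (0 to 1); they miss things now and then, are a little off and sometimes report something else, mostly with a low value. They report only what shows in the picture. A call takes as long as a camera call. They do not tell look-alikes from the thing itself.
- spot_in(camera, query): "xy" ([column, row] in pixels, amid what is visible of it).
- silhouettes(camera, query): "region" (480x640 bool, what is visible of it) and "xy" ([column, row] in pixels, amid what is visible of it).
Readings, each from a call of its own:
- current_clock(): time.
- current_joint_pos(): joint angles.
- current_qvel(): joint speeds.
- current_joint_torque(): joint torques, N m.
- current_position(): TCP position.
- current_orientation(): TCP orientation.
- current_force(): force on the tool from outside, world axes, zero at the start.
- current_torque(): the same for the moment, N m.
- current_finger_gap(): finger opening in m.
Only numpy, scipy, OpenCV 4.12 (cv2) and the standard library are available. Lean on these libraries where they do the work, as an engineer would, in place of code of your own. Each camera call takes 0.05 s, during which the arm holds its last target.

### The job

The finished robot hand is standing on one platform of the beam balance. Take weights from the sloping rack and set them gently, upright, on the empty platform until the beam floats level with its pointer inside the dark centre band; the 500 g weight is always needed, and one of the two smaller ones brings it level. Leave the hand standing as it is on its platform, do not touch it, and do not disturb the other things on the bench.

Things in the scene. Friction and masses are not known exactly. Their poses are not given: they have to be found in the camera images.
- balance: Grey two-platform beam balance, base 150 x 360 mm, fixed; origin under the middle of the base, z up. The beam runs along its y axis on a central pivot 85 mm up; platform centres are 140 mm either side: +y the empty one for weights, -y the one with the hand. Platforms always stay horizontal (parallel linkage); where a load stands on its platform makes no difference.
- indicator (a point): Middle of the level band on the balance's white indicator tower (10.5 mm wide dark band, 231 mm above the bench; tower 96 mm wide along the balance's y, 10 mm thick, top 249 mm above the bench, midway between the platforms). The beam's brass pointer plays over it on both faces, straight up when the beam is level.
- beam (a joint): Angle of the beam, rad: 0 = level, positive = weights' end up, hand's end down; stops at +0.14 and -0.14. Starts at +0.14 (hand's end down on its stop). Off the stops it deflects in proportion to the difference of the loads, about 0.055 rad per 100 g (positive = hand heavier), and settles within about 1.5 s.
- weight_spot (a point): Middle of the top of the weights' platform (moves with it): bare steel plate, 190 mm along the balance's x axis, 140 mm along its y axis, 6 mm thick, no rim. Top 125 mm above the bench with the beam level, 19.6 mm higher at the start; it rises 1.4 mm for each +0.01 rad of the beam and yields softly downwards when loaded.
- goods_spot (a point): Middle of the top of the hand's platform (moves with it), same size; 125 mm above the bench with the beam level, 19.6 mm lower at the start.
- robot_hand: Dark robot hand with aluminium wrist cuff, standing upright on an 84 mm round flange on its platform, fingers up, 243 mm tall, 130 mm across with its thumb; thumb on the side away from the tower; origin under the flange, z up. Its mass is not known beforehand: between 580 and 720 g.
- weight_500: Largest weight, 500 g: steel disc 78 mm across on a 56 mm foot, 15 mm thick in all (foot 4 mm), with a black cylindrical grip 24 mm across (neck 19 mm across in its lowest 10 mm) upright on its middle; 71 mm tall overall. Origin at the centre of the foot's underside, z along the grip. Starts in one of the rack's three pockets, leaning with it.
- weight_200: Middle weight, 200 g: the same form, disc 66 mm across, 9 mm thick in all with its 4 mm foot, same grip, 65 mm tall overall. Origin at the centre of the foot's underside, z along the grip. Starts in one of the rack's three pockets.
- weight_100: Smallest weight, 100 g: the foot alone, a disc 56 mm across and 4 mm thick, same grip, 60 mm tall overall. Origin at the centre of the foot's underside, z along the grip. Starts in one of the rack's three pockets.
- weight_rack: Fixed bench-top weight rack, 320 mm wide (along its y), 200 mm deep; origin on the bench near the middle of its foot plate, z up, front towards its -x. A black block slopes 27 degrees to the front with three round pockets (4 mm deep, 59 mm across) 92 mm apart along y, centre one's floor at 6 mm in -x, 87 mm up. The grips so lean 27 degrees to the front (-x).
- light_bar (a point): Middle of the underside of the rack's light bar, 270 mm above the bench. The bar (20 mm deep along the rack's x, 20 mm thick, 316 mm along its y) runs right above the grips, carried by a post at each end 75 mm behind the rack's origin: it is in the way of a tool held upright, so take a grip along its own leaning axis and draw the weight out along that.
- finger_unit: Bystander: dark robot finger module lying on the bench, 120 mm long, 22 mm high. Origin under its middle.
- cuff: Bystander: aluminium tube standing upright, 62 mm across, 70 mm tall. Origin under its middle.
- grease_jar: Bystander: white jar with black cap, 60 mm across, 70 mm tall. Origin under its middle.
Mind the look-alikes: they are no part of the job. Leave any green look-alike of the weight_200 alone.

How it is judged:
By the outcome, as a careful person would: the job done as asked, in the order asked, and still so for the second after the job is handed in, with the robot touching nothing.
It also fails if it takes over 62 s, if anything falls off the work surface, if the arm or the gripper's body presses on something with over 40 N, if the wrist force passes 120 N, or if a joint passes its speed limit or range.

## Working session

There is one attempt and no reset: what is moved stays moved. The work goes in short steps, each a Python script; the robot and the scene stay as the last script left them, time stands still between calls to the robot, and variables do not carry over. Pictures are saved under pics/ and viewed, and the job is handed in when it is done.

```bash
ls; mkdir -p pics
python3 - <<'E'
from bench import *
import cv2,numpy as np
for n in("scene","side","wrist"):
    c=capture(n); cv2.imwrite(f"pics/{n}0.png",c["image"]); print(n,c["intrinsics"].tolist(),np.round(c["R"],3).tolist(),np.round(c["t"],3).tolist())
print(current_clock(),current_position(),current_orientation())
E
```

```text
pics
scene [[461.3261090629337, 0.0, 319.62333956047587], [0.0, 461.3261090629337, 244.27132723482475], [0.0, 0.0, 1.0]] [[-0.43, 0.902, -0.016], [0.675, 0.31, -0.67], [-0.599, -0.299, -0.742]] [0.243, -0.318, 1.398]
side [[531.8874930509115, 0.0, 315.20142464496627], [0.0, 531.8874930509115, 247.66406413134305], [0.0, 0.0, 1.0]] [[0.976, -0.217, -0.013], [-0.132, -0.547, -0.827], [0.173, 0.809, -0.562]] [-0.617, 0.237, 1.267]
wrist [[387.9854532107309, 0.0, 318.69122762815175], [0.0, 387.9854532107309, 251.15471573550386], [0.0, 0.0, 1.0]] [[0.329, 0.944, -0.002], [0.909, -0.316, 0.272], [0.257, -0.092, -0.962]] [-0.6, -0.033, 0.391]
0.15 [0.19690636 0.56620787 0.2219989 ] [ 8.15039697e-01  5.79404674e-01 -6.33475861e-04  3.38876149e-04]
```

View pics/scene0.png

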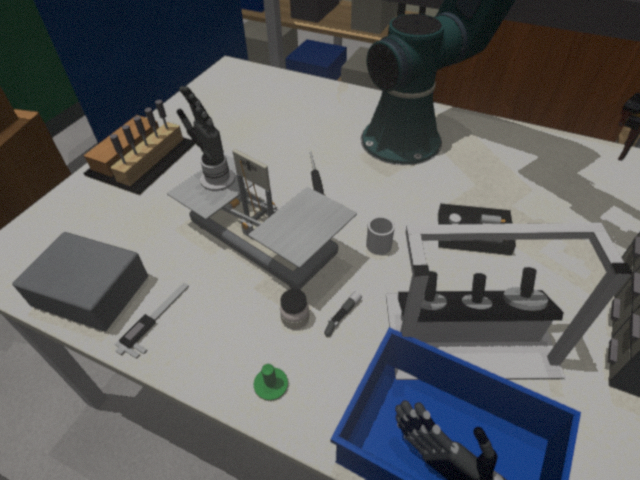

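View pics/side0.png

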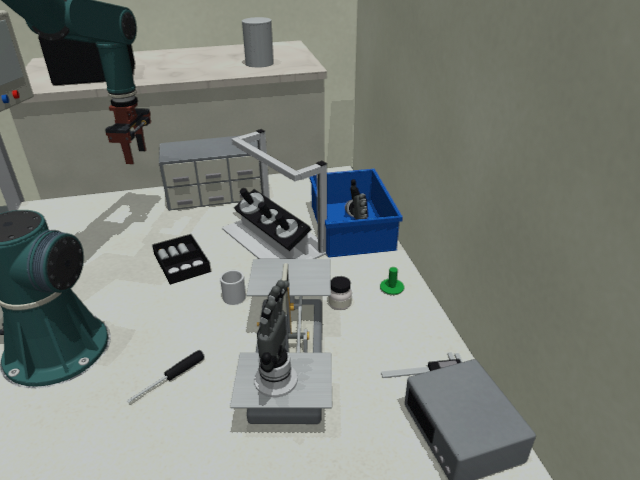

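View pics/wrist0.png

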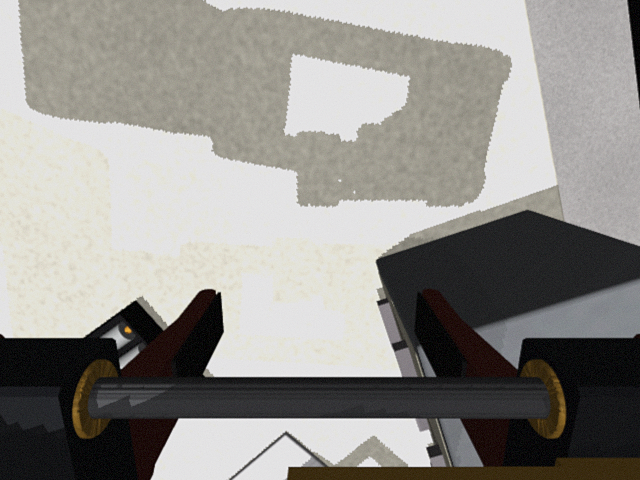

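```bash
cat > h.py <<'E'
from bench import *
import cv2,numpy as np
np.set_printoptions(precision=4,suppress=True)
def cloud(c,mask=None):
    z=c["range_z"]; m=(z>0) if mask is None else (mask&(z>0))
    v,u=np.nonzero(m); d=z[v,u]; K=c["intrinsics"]
    X=np.stack([(u-K[0,2])/K[0,0]*d,(v-K[1,2])/K[1,1]*d,d],1)
    return (X-c["t"])@c["R"],u,v
def proj(c,P):
    q=c["R"]@np.asarray(P)+c["t"]; p=c["intrinsics"]@q; return p[:2]/p[2]
E
python3 - <<'E'
from h import *
C={}
for n in("scene","side"):
    c=C[n]=capture(n)
    for q in("weight_500","weight_200","weight_100","weight_rack","balance","robot_hand","cuff","grease_jar","finger_unit","light_bar"):
        for s in silhouettes(n,q):
            P,_,_=cloud(c,s["region"])
            if len(P)>5: print(n,q,round(s["conf"],2),np.round(s["xy"]),len(P),"med",np.median(P,0),"lo",np.percentile(P,2,axis=0),"hi",np.percentile(P,98,axis=0))
import pickle; pickle.dump(C,open("c0.pkl","wb"))
for n,b in(("scene",(380,210,640,400)),("side",(200,120,420,300))):
    x0,y0,x1,y1=b; im=C[n]["image"][y0:y1,x0:x1]; s=min(800/(x1-x0),600/(y1-y0)); cv2.imwrite(f"pics/crop_{n}.png",cv2.resize(im,None,fx=s,fy=s,interpolation=cv2.INTER_CUBIC))
E
```

```text
scene weight_500 0.9 [272. 381.] 946 med [0.8569 0.039  0.0084] lo [ 0.8199  0.0032 -0.0005] hi [0.8803 0.0628 0.0647]
scene weight_500 0.83 [432. 299.] 564 med [0.6051 0.256  0.1069] lo [0.5789 0.2431 0.0885] hi [0.6359 0.2843 0.1489]
scene weight_500 0.65 [525. 298.] 1119 med [0.5267 0.415  0.1096] lo [0.4954 0.3863 0.0856] hi [0.5612 0.4545 0.1521]
scene weight_500 0.65 [477. 296.] 601 med [0.5643 0.3325 0.1076] lo [0.5388 0.3151 0.075 ] hi [0.5871 0.3602 0.1431]
scene weight_500 0.25 [264. 219.] 11875 med [ 0.5604 -0.1109  0.1054] lo [ 0.4534 -0.3668  0.0195] hi [0.6513 0.0299 0.2382]
scene weight_200 0.9 [272. 381.] 946 med [0.8569 0.039  0.0084] lo [ 0.8199  0.0032 -0.0005] hi [0.8803 0.0628 0.0647]
scene weight_200 0.83 [432. 299.] 564 med [0.6051 0.256  0.1069] lo [0.5789 0.2431 0.0885] hi [0.6359 0.2843 0.1489]
scene weight_200 0.65 [525. 298.] 1119 med [0.5267 0.415  0.1096] lo [0.4954 0.3863 0.0856] hi [0.5612 0.4545 0.1521]
scene weight_200 0.65 [477. 296.] 601 med [0.5643 0.3325 0.1076] lo [0.5388 0.3151 0.075 ] hi [0.5871 0.3602 0.1431]
scene weight_200 0.25 [264. 219.]
[... 3185 characters left out ...]
 0.69 [296. 352.] 9727 med [ 0.5428 -0.2464  0.104 ] lo [ 0.4108 -0.3841  0.0215] hi [0.6434 0.019  0.1951]
side robot_hand 0.96 [275. 347.] 3288 med [ 0.4852 -0.34    0.2194] lo [ 0.4509 -0.4012  0.1059] hi [ 0.5227 -0.2216  0.3425]
side robot_hand 0.48 [272. 224.] 5714 med [0.5818 0.2891 0.0785] lo [ 0.4608  0.1947 -0.0021] hi [0.7162 0.5211 0.2895]
side cuff 0.66 [232. 287.] 764 med [0.4314 0.0693 0.0449] lo [0.4023 0.0564 0.0007] hi [0.4609 0.1195 0.07  ]
side grease_jar 0.55 [340. 294.] 641 med [ 0.695  -0.0172  0.046 ] lo [ 0.6709 -0.0292  0.0032] hi [0.7228 0.0208 0.071 ]
side light_bar 0.8 [275. 226.] 5296 med [0.5807 0.2843 0.0791] lo [0.4617 0.1966 0.0028] hi [0.7125 0.5004 0.2895]
```

View pics/crop_scene.png

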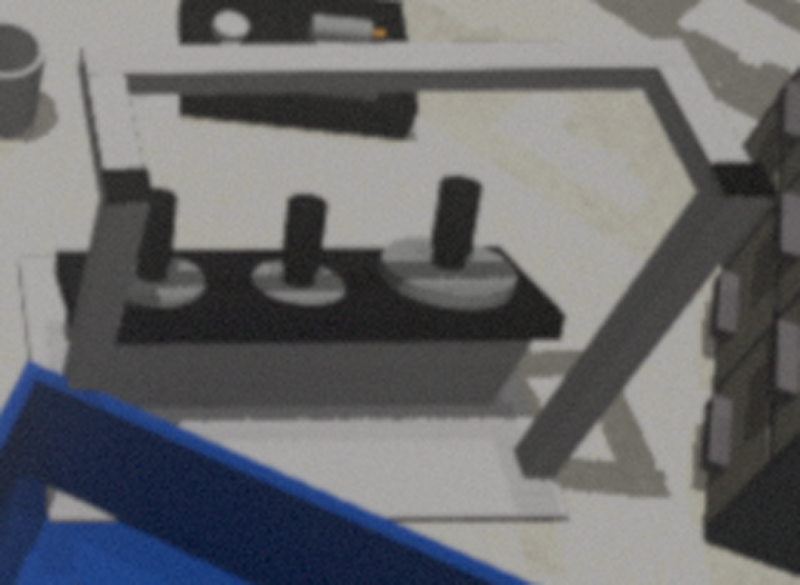

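View pics/crop_side.png

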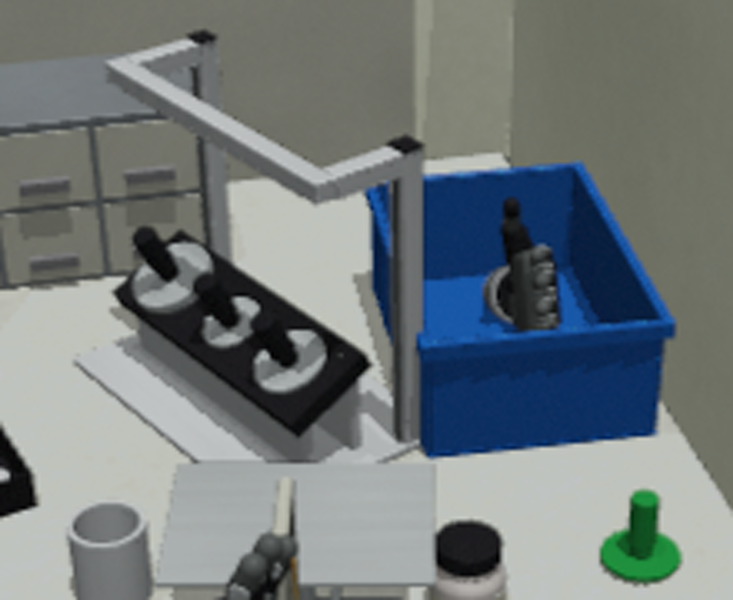

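Run:
```python
from h import *
import pickle
C=pickle.load(open("c0.pkl","rb"))
A=np.vstack([cloud(C[n])[0] for n in C])
def sel(lo,hi,S=A): return S[np.all((S>lo)&(S<hi),1)]
# light bar
B=sel([.4,.15,.265],[.75,.6,.30])
r=cv2.minAreaRect(B[:,:2].astype(np.float32)*1000); print("bar+posts",r,B[:,2].max())
for n in C:
    P=cloud(C[n])[0]
    b=sel([.4,.15,.282],[.75,.6,.30],P); print(n,"top",np.median(b[:,2]),len(b))
    # balance weights platform z ~0.1446
    p=sel([.4,-.2,.138],[.75,.15,.15],P)
    r=cv2.minAreaRect(p[:,:2].astype(np.float32)*1000); print(n,"wplat",r,np.median(p[:,2]),len(p))
    p=sel([.35,-.45,.100],[.75,-.15,.110],P)
    r=cv2.minAreaRect(p[:,:2].astype(np.float32)*1000); print(n,"hplat",r,np.median(p[:,2]),len(p))
    p=sel([.35,-.3,.23],[.75,0,.247],P); print(n,"tower",len(p),p.mean(0))
```

```text
bar+posts ((603.13232421875, 351.81036376953125), (112.93624877929688, 325.072509765625), 25.395475387573242) 0.2956640293135767
scene top 0.28881253364103077 3666
scene wplat ((554.7260131835938, -74.65290832519531), (222.60791015625, 191.76585388183594), 77.10163116455078) 0.14335681588096713 4473
scene hplat ((510.951904296875, -274.715576171875), (210.21778869628906, 191.65069580078125), 73.52204895019531) 0.10407785038704097 1871
scene tower 369 [ 0.5275 -0.1988  0.2394]
side top 0.28767436278992803 770
side wplat ((554.1533203125, -77.56967163085938), (221.51173400878906, 190.11163330078125), 76.2857666015625) 0.14296910583303485 2615
side hplat ((506.8169860839844, -279.5375671386719), (211.6390838623047, 189.6694793701172), 76.553466796875) 0.10409264648010211 3931
side tower 58 [ 0.5322 -0.1845  0.2416]
```

```bash
cat > fit.py <<'E'
from h import *
import pickle
from scipy.optimize import least_squares
from scipy.spatial.transform import Rotation as Ro
C=pickle.load(open("c0.pkl","rb"))
c27,s27=np.cos(np.radians(27)),np.sin(np.radians(27))
W={ 'weight_500':(1,.039,.015,.071),'weight_100':(0,.028,.004,.060),'weight_200':(-1,.033,.009,.065)}
def cyl(p,r,a,b):
    d=np.stack([np.hypot(p[:,0],p[:,1])-r,np.abs(p[:,2]-(a+b)/2)-(b-a)/2],1)
    return np.minimum(d.max(1),0)+np.linalg.norm(np.maximum(d,0),axis=1)
def sdf(P,k,R,t,H):
    q=P-np.array([-.006,k*.092,.087])
    w=np.stack([q[:,0]*c27+q[:,2]*s27,q[:,1],-q[:,0]*s27+q[:,2]*c27],1)
    return np.min([cyl(w,.028,0,.004),cyl(w,R,.004 if t>.004 else 0,t),cyl(w,.012,t,H)],0),w
def torack(P,x):
    c,s=np.cos(x[2]),np.sin(x[2]); d=P[:,:2]-x[:2]
    return np.stack([d[:,0]*c+d[:,1]*s,-d[:,0]*s+d[:,1]*c,P[:,2]-x[3]],1)
if __name__=="__main__":
  x0=np.array([.575,.338,np.radians(25.4),0])
  for combo in(["scene"],["side"],["scene","side"]):
    P=np.vstack([cloud(C[n])[0] for n in combo])
    x=x0
    for it in range(6):
        Q=torack(P,x)
        D=[];
        keep=np.zeros(len(P),bool)
        for k,R,t,H in W.values():
            d,w=sdf(Q,k,R,t,H); keep|=(np.hypot(w[:,0],w[:,1])<.042)&(w[:,2]>.0055)&(w[:,2]<.08)&(d<.02)
        S=P[keep]
        def f(x):
            Q=torack(S,x); return np.min([sdf(Q,*v)[0] for v in W.values()],0)*1000
        r=least_squares(f,x,loss="soft_l1",f_scale=2); x=r.x
    print(combo,len(S),x,np.degrees(x[2]),"rms",np.sqrt(np.median(r.fun**2)))
    # swapped check of identities
    for perm in (('weight_500','weight_200','weight_100'),):
        V=[(k,)+W[n][1:] for k,n in zip((1,0,-1),perm)]
        print("alt",np.sum(np.abs(np.min([sdf(torack(S,x),*v)[0] for v in V],0))),np.sum(np.abs(r.fun))/1000)
    Q=torack(P,x); m=(np.abs(Q[:,1])<.13)&(Q[:,2]>.266)&(Q[:,2]<.3)&(Q[:,0]>-.15)&(Q[:,0]<.12)
    print("bar x",np.percentile(Q[m,0],[2,50,98]),"z",np.percentile(Q[m,2],[2,98]))
  np.save("rack.npy",x)
E
python3 fit.py
python3 - <<'E'
from h import *
import pickle
from scipy.spatial.transform import Rotation as Ro
C=pickle.load(open("c0.pkl","rb"))
for n in C:
    P,u,v=cloud(C[n])
    m=(P[:,2]>.138)&(P[:,2]<.149)&(P[:,0]>.42)&(P[:,0]<.7)&(P[:,1]>-.16)&(P[:,1]<.08)
    im=np.zeros((480,640),np.uint8); im[v[m],u[m]]=1
    im=cv2.morphologyEx(im,cv2.MORPH_OPEN,np.ones((5,5)))
    k,l,s,ce=cv2.connectedComponentsWithStats(im); i=1+np.argmax(s[1:,4])
    g=m&(l[v,u]==i); p=P[g]; print(n,cv2.minAreaRect(p[:,:2].astype(np.float32)*1000),np.median(p[:,2]),g.sum())
    m=(P[:,2]>.1)&(P[:,2]<.109)&(P[:,0]>.35)&(P[:,0]<.7)&(P[:,1]>-.45)&(P[:,1]<-.15)
    im=np.zeros((480,640),np.uint8); im[v[m],u[m]]=1
    im=cv2.morphologyEx(im,cv2.MORPH_OPEN,np.ones((5,5)))
    k,l,s,ce=cv2.connectedComponentsWithStats(im); i=1+np.argmax(s[1:,4])
    g=m&(l[v,u]==i); p=P[g]; print(n,cv2.minAreaRect(p[:,:2].astype(np.float32)*1000),np.median(p[:,2]),g.sum())
c=capture("wrist"); cw=-c["R"].T@c["t"]; R=Ro.from_quat(current_orientation())
print("cam in tool",R.inv().apply(cw-current_position()),"cam axis in tool",R.inv().apply(c["R"][2]))
print(R.as_matrix(),current_force(),current_torque(),current_clock())
E
```

```text
['scene'] 1982 [ 0.5734  0.3414  0.4439 -0.0007] 25.435983051010574 rms 0.6571573401539845
alt 3.0429329751668086 1.7766044940120234
bar x [-0.0199 -0.003   0.0004] z [0.2725 0.2913]
['side'] 942 [ 0.5739  0.3387  0.4369 -0.001 ] 25.033763945201418 rms 1.5382085613961436
alt 2.562037503835303 1.77621326375748
bar x [-0.0241 -0.019  -0.0019] z [0.27   0.2916]
['scene', 'side'] 2923 [ 0.5736  0.3406  0.443  -0.0008] 25.382370405513523 rms 0.8987524840448173
alt 5.962170207672853 3.7628745882932333
bar x [-0.023  -0.0055  0.0005] z [0.272  0.2914]
scene ((563.8848266601562, -35.283355712890625), (142.54640197753906, 191.6197509765625), 76.41302490234375) 0.1433609208312061 4382
scene ((526.6651611328125, -313.6947021484375), (142.885009765625, 135.1679229736328), 76.17276000976562) 0.10400384568194213 1593
side ((606.5829467773438, -50.58723449707031), (143.5692596435547, 102.12638092041016), 77.0976791381836) 0.14299494390036252 1504
side ((499.0357971191406, -311.6878356933594), (145.8516082763672, 189.5565643310547), 76.42985534667969) 0.10407644197041638 3797
cam in tool [ 0.0009 -0.0746 -0.1621] cam axis in tool [-0.0009  0.2726  0.9621]
[[ 0.3286  0.9445 -0.    ]
 [ 0.9445 -0.3286 -0.    ]
 [-0.     -0.     -1.    ]] [-0.2756 -0.7559 -0.5153] [-0.0196  0.0288 -0.0131] 1.3
```

```bash
cat > plan.py <<'E'
from h import *
from fit import W,torack
from scipy.spatial.transform import Rotation as Ro
X=np.load("rack.npy"); c,s=np.cos(X[2]),np.sin(X[2])
Rr=np.array([[c,-s,0],[s,c,0],[0,0,1]])
a=np.radians(27); n_r=np.array([-np.sin(a),0,np.cos(a)]); N=Rr@n_r
qR=Ro.from_matrix(np.stack([Rr@[0,1,0],Rr@[np.cos(a),0,np.sin(a)],-N],1)).as_quat()
G={'weight_500':.048,'weight_200':.044,'weight_100':.040}
def rackpose(w,up=0,back=0,lift=0):
    p=Rr@[-.006,W[w][0]*.092,.087]+[X[0],X[1],X[3]]
    return p+N*(G[w]-.019+up)+Rr@[-back,0,lift]
by=np.radians(76.5); Y=np.array([np.cos(by),np.sin(by),0]); XB=np.array([Y[1],-Y[0],0])
PC=np.array([.5645,-.036,.1446])
qB=Ro.from_matrix(np.stack([Y,XB,[0,0,-1.]],1)).as_quat()
def platpose(w,x,y,h): return PC+XB*x+Y*y+[0,0,h+G[w]-.019]
E
python3 - <<'E'
from plan import *
import pickle
C=pickle.load(open("c0.pkl","rb"))
for n in C:
    P=cloud(C[n])[0]
    m=(P[:,1]>.5)&(P[:,1]<.95)&(P[:,0]>.1)&(P[:,0]<.8)&(P[:,2]>.02)&(P[:,2]<.2)
    for y in np.arange(.5,.9,.05):
        k=m&(P[:,1]>y)&(P[:,1]<y+.05)
        if k.sum()>5: print(n,round(y,2),k.sum(),P[k,2].max(),P[k,0].min(),P[k,0].max())
for w in W:
    for kw in(dict(up=.14),dict(),dict(up=.1),dict(up=.1,back=.09,lift=.06)):
        p=rackpose(w,**kw); print(w,kw,p,inverse_kinematics(p,qR))
for w,x in(('weight_500',.042),('weight_200',-.042)):
    for h in(.06,-.03):
        p=platpose(w,x,.018,h);print(p,inverse_kinematics(p,qB))
E
```

```text
scene 0.5 2218 0.19989890940302418 0.581144891696547 0.7997561759065713
scene 0.55 541 0.12319058803318825 0.2890287685360057 0.5526669235158358
scene 0.6 2830 0.12411671814572835 0.25850512493351685 0.5882795384080294
side 0.5 214 0.19120097864036506 0.5649395924751548 0.7995046950278359
side 0.55 823 0.18239035431826836 0.2572297442564318 0.5736718537601678
side 0.6 3711 0.18324675768774282 0.2547503432404411 0.5764609001681666
side 0.65 485 0.18222861034471088 0.2556135989418348 0.5832803339383085
side 0.7 422 0.18269287409606824 0.2573769764865007 0.5775079480073004
side 0.75 98 0.18045880017315916 0.25758823086288857 0.5389895031656418
weight_500 {'up': 0.14} [0.4594 0.3882 0.2368] [ 0.6447  0.1527  1.8808 -0.1507  0.6506 -1.2703]
weight_500 {} [0.5168 0.4155 0.112 ] [ 0.6188  0.4136  1.8934 -0.2171  0.3777 -1.2116]
weight_500 {'up': 0.1} [0.4758 0.396  0.2011] [ 0.6366  0.2247  1.8931 -0.1635  0.5662 -1.2595]
weight_500 {'up': 0.1, 'back': 0.09, 'lift': 0.06} [0.3945 0.3574 0.2611] [ 0.6845  0.0185  1.9648 -0.1681  0.7059 -1.2264]
weight_100 {'up': 0.14} [0.5021 0.3067 0.2296] 
[... 364 characters left out ...]
200 {'up': 0.14} [0.5399 0.2228 0.2332] [ 0.2013  0.12    1.9323  0.1835  0.638  -1.9351]
weight_200 {} [0.5974 0.25   0.1084] [ 0.2337  0.3963  1.9429  0.2768  0.3524 -2.0184]
weight_200 {'up': 0.1} [0.5563 0.2306 0.1975] [ 0.2115  0.1966  1.9443  0.2009  0.5492 -1.9498]
weight_200 {'up': 0.1, 'back': 0.09, 'lift': 0.06} [0.475  0.192  0.2575] [ 0.1498 -0.0277  2.0207  0.2039  0.705  -1.9898]
[ 0.6095 -0.0283  0.2336] [-0.1596  0.3641  1.4736 -0.      1.3039 -1.4947]
[ 0.6095 -0.0283  0.1436] [-0.1596  0.4509  1.5756 -0.      1.1151 -1.4947]
[ 0.5279 -0.0087  0.2296] [-0.1473  0.2486  1.6554 -0.      1.2375 -1.4825]
[ 0.5279 -0.0087  0.1396] [-0.1473  0.3501  1.762  -0.      1.0295 -1.4825]
```

Run:
```python
from plan import *
w='weight_500'
move_ptp(rackpose(w,up=.11),qR); move_gripper(.060); print(current_clock(),current_force())
c=capture("side"); cv2.imwrite("pics/side1.png",c["image"][100:300,180:420].repeat(3,0).repeat(3,1))
c=capture("wrist"); cv2.imwrite("pics/wrist1.png",c["image"])
print(proj(c,rackpose(w,up=.019+.071-G[w])), proj(c,rackpose(w,up=.019+.015-G[w])))
```

```text
3.1417 [ 0.008  -0.3179  0.1082]
[317.9564 265.1048] [318.1211 242.5142]
```

View pics/wrist1.png

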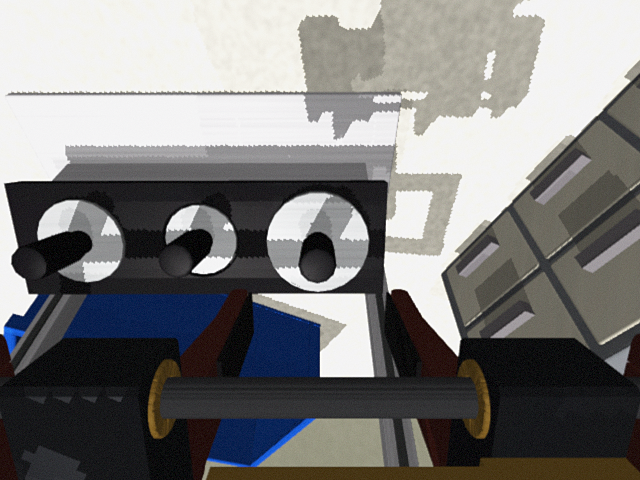

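View pics/side1.png

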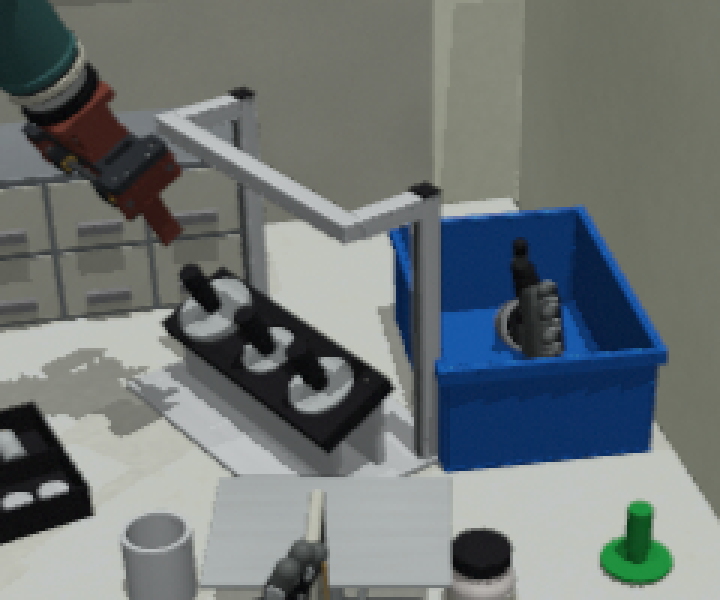

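The wrist view shows the 500 g weight (biggest disc, centre (318,243), grip top (318,265)) exactly where it was predicted. The 100 g is at (200,240) and the 200 g at (80,240). The green look-alike is elsewhere, at scene pixel (270,381). Grasping now.

Run:
```python
from plan import *
w='weight_500'
print(servo_line(rackpose(w),qR,rate=.08,contact_N=10),current_position()-rackpose(w),current_force())
move_gripper(.0); print("gap",current_finger_gap(),current_force(),current_clock())
print(servo_line(rackpose(w,up=.1),qR,rate=.08),current_force(),current_finger_gap())
servo_line(rackpose(w,up=.1,back=.09,lift=.06),qR,rate=.15)
print(current_clock(),current_force(),current_finger_gap())
c=capture("side"); cv2.imwrite("pics/side2.png",c["image"][100:300,180:420].repeat(3,0).repeat(3,1))
c=capture("wrist"); cv2.imwrite("pics/wrist2.png",c["image"])
```

```text
False [0.0001 0.0001 0.0006] [-0.3944  0.3052  0.2395]
gap 0.02322926670760479 [-1.4282 -1.15    0.3231] 5.425
False [-0.2028 -0.1069 -5.1399] 0.02368731697142712
7.7 [ 0.5772 -0.7426 -3.7945] 0.02347968163253779
```

View pics/side2.png

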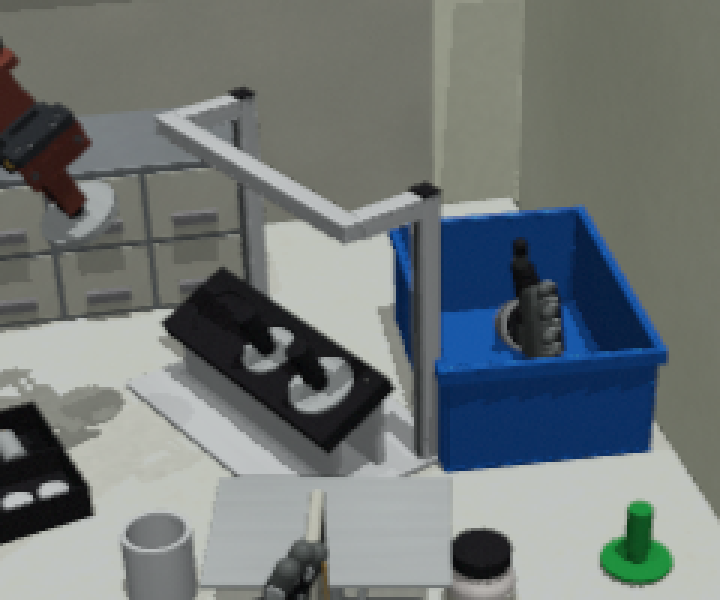

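View pics/wrist2.png

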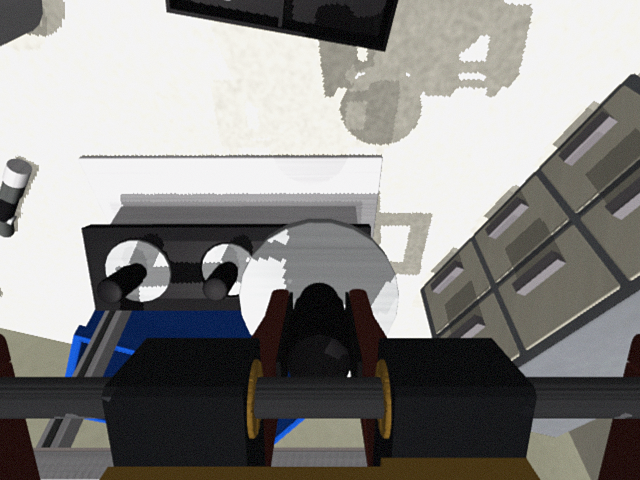

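The 500 g weight is held straight in the jaws (disc centred near (320,290) in the wrist view) and its pocket is empty. Next I'll carry it over the platform and check its tilt before lowering.

```bash
cat > tilt.py <<'E'
from plan import *
def tilt(w,img=None):
    R,t=W[w][1],W[w][2]
    c=capture("wrist"); P,u,v=cloud(c)
    q=Ro.from_quat(current_orientation()).inv().apply(P-current_position())
    zt=G[w]-.019-t  # disc top expected at tool z
    rr=np.hypot(q[:,0],q[:,1]); m=(rr<R-.003)&(rr>.016)&(np.abs(q[:,2]-zt)<.012)
    S=q[m]; A=np.c_[S[:,:2],np.ones(len(S))]; k=np.linalg.lstsq(A,S[:,2],rcond=None)[0]
    for _ in range(5):
        g=np.abs(A@k-S[:,2])<.003; k=np.linalg.lstsq(A[g],S[g,2],rcond=None)[0]
    if img: cv2.imwrite(img,c["image"])
    return g.sum(),np.degrees(np.arctan(k[:2])),k[2]-zt
E
python3 - <<'E'
from tilt import *
w='weight_500'
move_ptp(platpose(w,.042,.018,.05),qB); sleep(.2)
print(current_clock(),current_force(),current_position()-platpose(w,.042,.018,.05),tilt(w,"pics/wrist3.png"))
c=capture("side"); cv2.imwrite("pics/side3.png",c["image"][180:400,180:420].repeat(3,0)[:600].repeat(3,1))
c=capture("scene"); cv2.imwrite("pics/scene3.png",c["image"][120:320,140:400].repeat(3,0).repeat(3,1))
E
```

```text
9.625 [ 0.826   0.9029 -4.7652] [-0.0002  0.0012  0.0003] (np.int64(7426), array([0.0303, 0.0813]), np.float64(-0.0014408586408182055))
```

View pics/scene3.png

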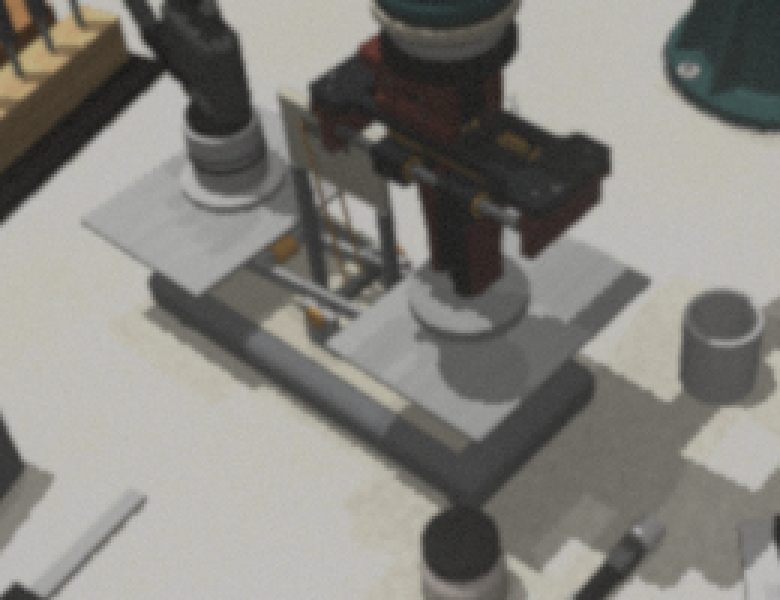

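View pics/wrist3.png

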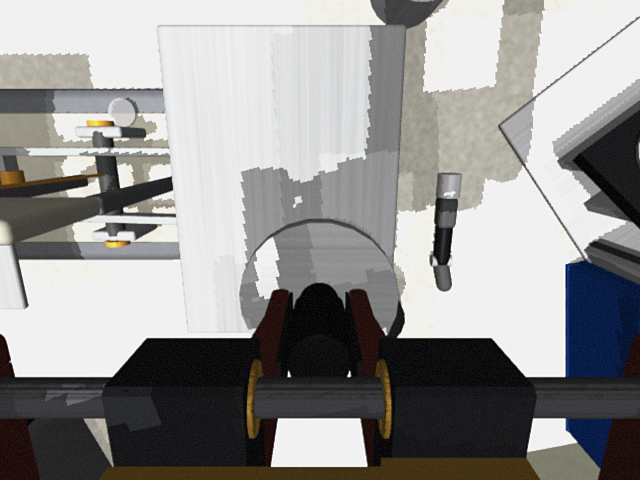

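Run:
```python
from tilt import *
w='weight_500'
servo_line(platpose(w,.042,.018,.008),qB,rate=.06); f0=current_force()[2]
h=.008;log=[]
hit=servo_line(platpose(w,.042,.018,-.008),qB,rate=.02,contact_N=1.5); log.append((hit,current_position()[2]-platpose(w,0,0,0)[2],current_force()[2]-f0))
h=current_position()[2]-platpose(w,0,0,0)[2]
for i in range(5):
    if current_force()[2]-f0>4.3: break
    h-=.002; servo_line(platpose(w,.042,.018,h),qB,rate=.02); sleep(.15); log.append((h,current_force()[2]-f0))
print(f0,log,current_clock(),current_force())
```

```text
-4.431106306320898 [(True, np.float64(-0.0028673023035941936), np.float64(3.136883412062048)), (np.float64(-0.004867302303594194), np.float64(3.9238420034768486)), (np.float64(-0.006867302303594194), np.float64(5.493054009805396))] 11.975 [0.9267 0.5208 1.0619]
```

Run:
```python
from tilt import *
w='weight_500'
move_gripper(.048); p=current_position()
print(current_force())
servo_line(p+[0,0,.09],None,rate=.12)
# back toward robot & rack so cameras see
move_ptp(rackpose('weight_100',up=.14,back=.03),qR)
print(current_clock())
def plate(n):
    c=capture(n); P,u,v=cloud(c)
    d=P-PC; x=d@XB; y=d@Y
    m=(np.abs(x)<.085)&(np.abs(y)<.06)&(P[:,2]>.10)&(P[:,2]<.155)
    z=P[m,2]; H,e=np.histogram(z,np.arange(.1,.156,.001)); i=H.argmax()
    d=P-(PC-Y*.278); x=d@XB;y=d@Y; m=(np.abs(x)<.085)&(np.abs(y)<.06)&(P[:,2]>.095)&(P[:,2]<.15)
    z2=P[m,2]; H,e2=np.histogram(z2,np.arange(.095,.15,.001)); j=H.argmax()
    return c,np.median(z[np.abs(z-e[i]-.0005)<.0025]),np.median(z2[np.abs(z2-e2[j]-.0005)<.0025])
for n in("scene","side","scene"):
    c,a,b=plate(n); print(n,a,b,"theta",(a-b)/.28,current_clock())
    if n=="scene": cv2.imwrite("pics/scene4.png",c["image"][100:300,150:400].repeat(3,0).repeat(3,1))
    else: cv2.imwrite("pics/side4.png",c["image"][180:380,180:420].repeat(3,0).repeat(3,1))
    sleep(.3)
```

```text
[-0.5632 -0.0172 -0.6292]
14.775
scene 0.1360636959150133 0.11188731763024393 theta 0.0863442081598906 14.825
side 0.1356362052763391 0.11160688359965698 theta 0.08581900598815041 15.175
scene 0.13592821004173378 0.11151841317717212 theta 0.08717784594486305 15.525
```

View pics/scene4.png

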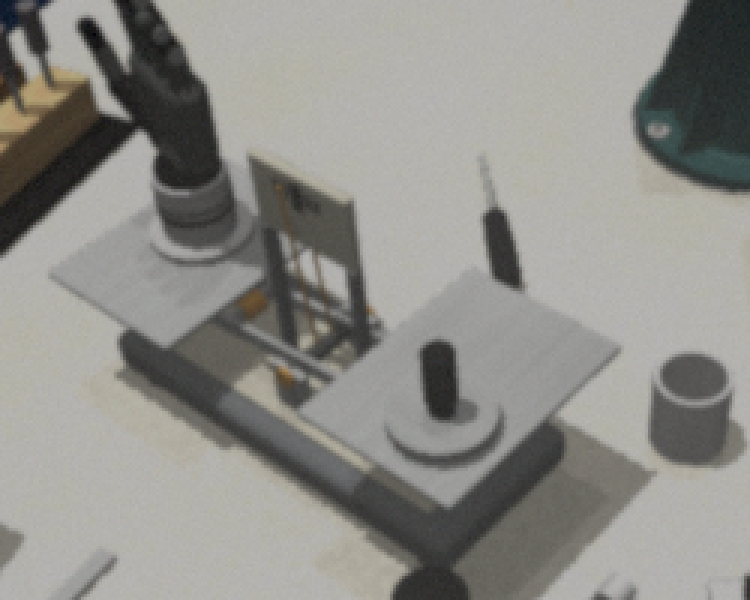

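The beam reads about 0.0865 rad with the 500 g on, so the hand is about 157 g heavier. The 200 g weight is the nearer match, so I'll fetch that one.

Run:
```python
from tilt import *
w='weight_200'
move_ptp(rackpose(w,up=.11),qR); move_gripper(.056)
c=capture("wrist"); cv2.imwrite("pics/wrist5.png",c["image"]); print(proj(c,rackpose(w,up=.019+.065-G[w])),proj(c,rackpose(w,up=.019+.009-G[w])))
print(servo_line(rackpose(w),qR,rate=.08,contact_N=10),current_position()-rackpose(w))
move_gripper(.0); print("gap",current_finger_gap(),current_clock())
servo_line(rackpose(w,up=.1),qR,rate=.08)
servo_line(rackpose(w,up=.1,back=.09,lift=.06),qR,rate=.15)
print(current_clock(),current_force(),current_finger_gap())
move_ptp(platpose(w,-.042,.018,.05),qB); sleep(.2)
print(current_clock(),current_force(),tilt(w,"pics/wrist6.png"))
c=capture("scene"); cv2.imwrite("pics/scene6.png",c["image"][120:320,140:400].repeat(3,0).repeat(3,1))
```

```text
[316.4658 263.8781] [316.8608 241.651 ]
False [0.0001 0.     0.0006]
gap 0.023335058655861985 18.875
21.15 [-0.4428  0.5262 -2.2065] 0.023430888324543635
22.2 [-0.1588  0.8367 -1.6249] (np.int64(4083), array([0.0441, 0.0871]), np.float64(-0.001115154285063728))
```

View pics/wrist5.png

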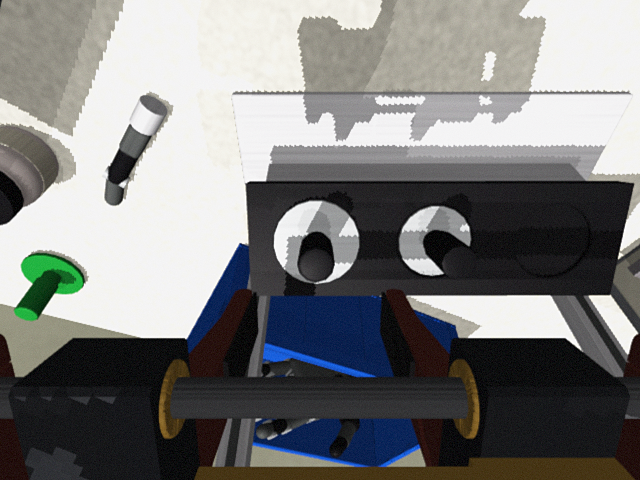

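View pics/wrist6.png

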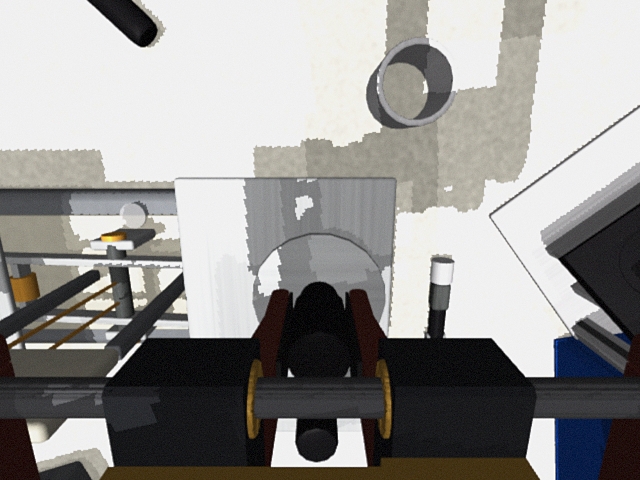

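View pics/scene6.png

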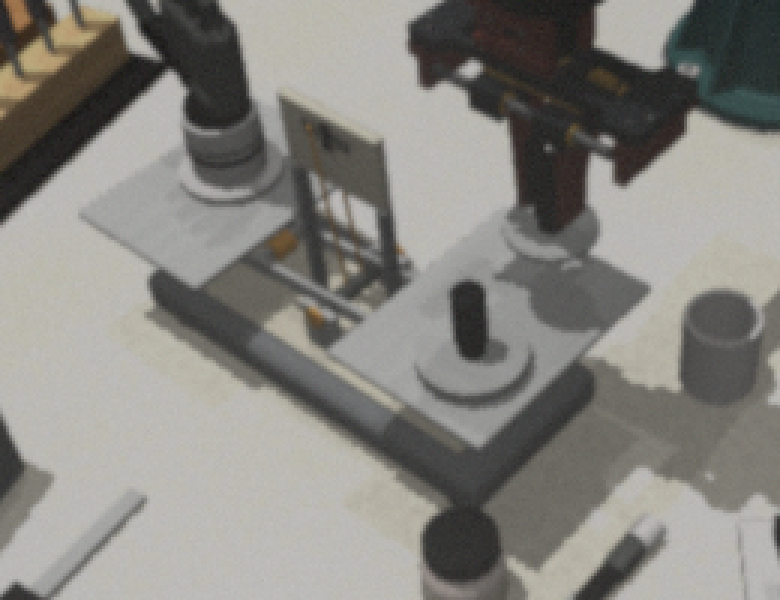

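The 200 g weight is held upright over the robot-side half of the plate, well clear of the 500 g. Lowering it now.

```bash
cat > bal.py <<'E'
from plan import *
def plate(n):
    c=capture(n); P,u,v=cloud(c); o=[]
    for off,r in((0,(.10,.155)),(.278,(.095,.15))):
        d=P-(PC-Y*off); m=(np.abs(d@XB)<.085)&(np.abs(d@Y)<.06)&(P[:,2]>r[0])&(P[:,2]<r[1])
        z=P[m,2]; H,e=np.histogram(z,np.arange(*r,.001)); i=H.argmax(); o.append(np.median(z[np.abs(z-e[i]-.0005)<.0025]))
    return c,o[0],o[1],(o[0]-o[1])/.28
E
python3 - <<'E'
from bal import *
w='weight_200'
servo_line(platpose(w,-.042,.018,.002),qB,rate=.06); sleep(.1); f0=current_force()[2]
for h in(-.005,-.009,-.013,-.017,-.0195):
    hit=servo_line(platpose(w,-.042,.018,h),qB,rate=.025,contact_N=6); sleep(.1); f=current_force()[2]-f0; print(h,hit,round(f,2),np.round(plate("scene")[1:],4))
print(current_clock())
E
```

```text
-0.005 False 2.14 [0.1359 0.1115 0.0872]
-0.009 False 2.35 [0.1342 0.1134 0.0744]
-0.013 False 1.43 [0.1314 0.1159 0.0555]
-0.017 False 2.86 [0.1275 0.1201 0.0265]
-0.0195 False 3.47 [0.1251 0.1225 0.0094]
25.7083
```

Run:
```python
from bal import *
w='weight_200'
servo_line(platpose(w,-.042,.018,-.022),qB,rate=.025,contact_N=6)
move_gripper(.046); p=current_position()
servo_line(p+[0,0,.09],None,rate=.12)
move_ptp(rackpose('weight_100',up=.14,back=.03),qR); sleep(.5)
for n in("scene","side","scene"):
    c,*r=plate(n); print(n,r,current_clock()); cv2.imwrite(f"pics/{n}7.png",c["image"])
    if n=="scene":cv2.imwrite("pics/scene7c.png",cv2.resize(c["image"][140:240,210:310],None,fx=6,fy=6,interpolation=cv2.INTER_CUBIC))
    sleep(.3)
```

```text
scene [np.float64(0.1205501631530337), np.float64(0.12684763984179165), np.float64(-0.022490988174135532)] 29.1333
side [np.float64(0.12000748868738449), np.float64(0.12683010135750303), np.float64(-0.024366473821851913)] 29.4833
scene [np.float64(0.12062083745181432), np.float64(0.12680337638779077), np.float64(-0.02208049619991589)] 29.8333
```

View pics/scene7c.png

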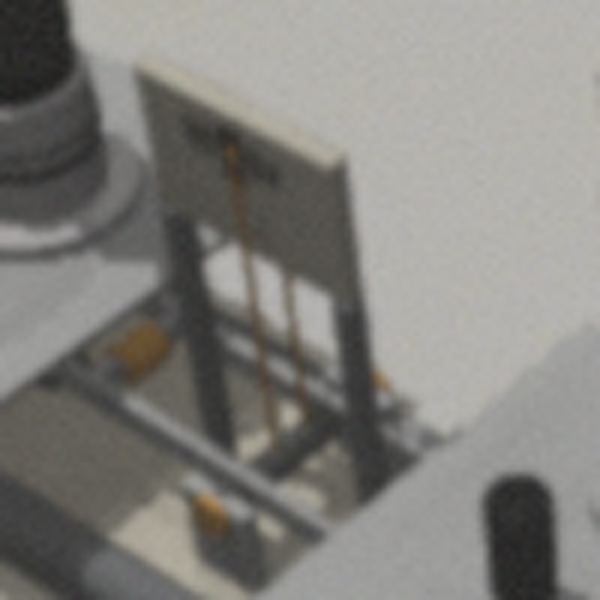

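View pics/side7.png

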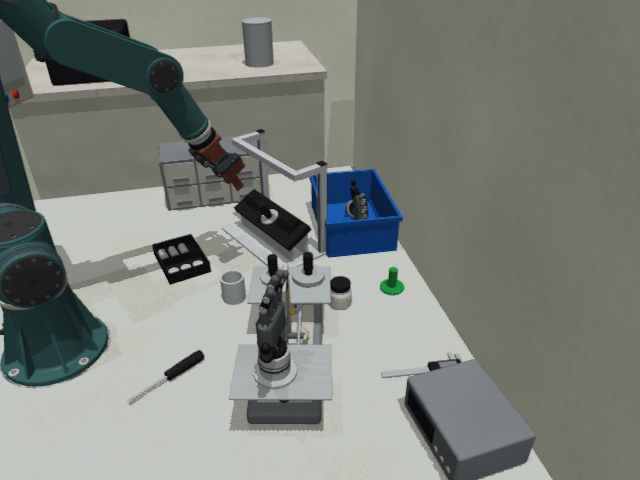

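View pics/scene7.png

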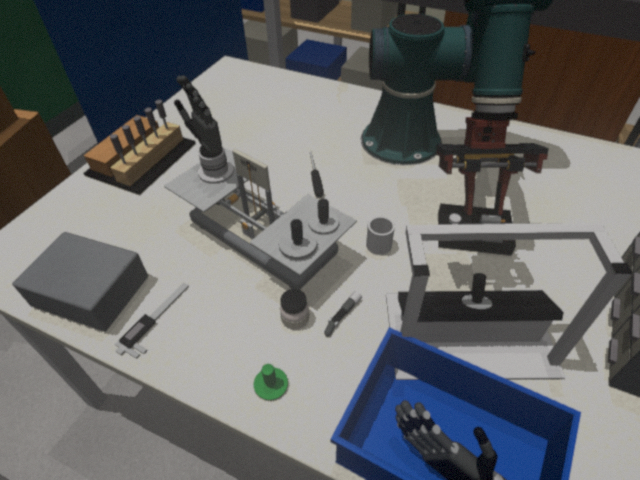

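Beam is at about −0.023 rad, which puts the pointer tip about 3.4 mm off centre against a half-band of 5.25 mm. That is tight, so I'll take a closer look at the indicator with the wrist camera, kept clear of everything.

Run:
```python
from bal import *
T=PC-Y*.139; T[2]=.231
best=None
for el in(35,45,55,65):
  for d in(.30,.34,.38):
    for la in(.06,.10):
      e=np.radians(el)   # camera line-of-sight elevation down
      cam=T+Y*la-XB*d*np.cos(e)+np.array([0,0,d*np.sin(e)])
      ca=(T-cam);ca/=np.linalg.norm(ca)
      # tool z,y in plane; tool x = Y-ish perpendicular
      tx=Y-ca*(Y@ca); tx/=np.linalg.norm(tx)
      up=np.cross(ca,tx) # =y-ish dir
      b=np.radians(15.8); z=np.cos(b)*ca-np.sin(b)*up; y=np.cross(z,tx)
      q=Ro.from_matrix(np.stack([tx,y,z],1)).as_quat()
      M=np.stack([tx,y,z],1); tcp=cam-M@[.0009,-.0746,-.1621]
      s=inverse_kinematics(tcp,q)
      # cloest tip distance to tower in -XB
      print(el,d,la,tcp,(tcp-T)@XB,s is not None, None if s is None else s, (M.T@ca)[1])
      if s is not None and not np.any(best): best=s
```

```text
35 0.3 0.06 [ 0.4518 -0.1266  0.3267] -0.08843166289659668 True [-0.2987 -0.2436  2.1306 -0.2742  0.5847 -1.3356] 0.2722802470405743
35 0.3 0.1 [ 0.4516 -0.1072  0.33  ] -0.09312639855739169 True [-0.0412 -0.1865  2.1025 -0.6654  0.7324 -0.785 ] 0.2722802470405743
35 0.34 0.06 [ 0.4215 -0.1153  0.3492] -0.12057435842704656 True [-0.3312 -0.3438  2.1251 -0.1721  0.6771 -1.4628] 0.27228024704057446
35 0.34 0.1 [ 0.4227 -0.0941  0.3518] -0.12432479060302815 True [-0.04   -0.2845  2.1009 -0.5684  0.7916 -0.9037] 0.2722802470405744
35 0.38 0.06 [ 0.3908 -0.1047  0.3718] -0.15289705528438952 True [-0.372  -0.4419  2.1108 -0.091   0.7824 -1.5693] 0.2722802470405745
35 0.38 0.1 [ 0.3931 -0.082   0.374 ] -0.15595723683842355 True [-0.0324 -0.3781  2.0896 -0.4937  0.8699 -0.9954] 0.27228024704057435
45 0.3 0.06 [ 0.4693 -0.1308  0.3406] -0.07047550429133895 True [-0.2836 -0.1597  1.9437 -0.2209  0.8578 -1.4132] 0.2722802470405743
45 0.3 0.1 [ 0.4697 -0.1116  0.3446] -0.07452808457209491 True [-0.0836 -0.1178  1.9213 -0.4724  0.9471 -1.0464] 0.2722802470405743
45 0.34 0.06 [ 0.4432 -0.1205  0.3
[... 1403 characters left out ...]
07 -1.5019] 0.27228024704057435
65 0.3 0.1 [ 0.5119 -0.1217  0.3633] -0.03117186818065763 True [-0.1346  0.1003  1.5633 -0.3288  1.3751 -1.3087] 0.2722802470405744
65 0.34 0.06 [ 0.4946 -0.1329  0.3936] -0.045332864505229664 True [-0.2774  0.0283  1.5428 -0.1635  1.4092 -1.538 ] 0.27228024704057424
65 0.34 0.1 [ 0.4976 -0.1121  0.3978] -0.04726779360421692 True [-0.1447  0.0507  1.5291 -0.2897  1.4438 -1.3594] 0.27228024704057446
65 0.38 0.06 [ 0.4791 -0.1259  0.4294] -0.06200884310512259 True [-0.2869 -0.0133  1.501  -0.1429  1.49   -1.5673] 0.2722802470405743
65 0.38 0.1 [ 0.4829 -0.1035  0.4328] -0.06358765697489613 True [-0.1529  0.007   1.4886 -0.2594  1.5173 -1.4005] 0.2722802470405744
```

Run:
```python
from bal import *
T=PC-Y*.139; T[2]=.231
e=np.radians(45); cam=T+Y*.10-XB*.38*np.cos(e)+np.array([0,0,.38*np.sin(e)])
ca=(T-cam);ca/=np.linalg.norm(ca); tx=Y-ca*(Y@ca); tx/=np.linalg.norm(tx); up=np.cross(ca,tx)
b=np.radians(15.8); z=np.cos(b)*ca-np.sin(b)*up; y=np.cross(z,tx); M=np.stack([tx,y,z],1)
move_ptp(cam-M@[.0009,-.0746,-.1621],Ro.from_matrix(M).as_quat()); sleep(.3)
c=capture("wrist"); u,v=proj(c,T).astype(int); print(u,v,current_clock())
cv2.imwrite("pics/wrist8.png",cv2.resize(c["image"][max(v-100,0):v+50,u-100:u+100],None,fx=4,fy=4,interpolation=cv2.INTER_CUBIC))
print(plate("side")[1:])
```

```text
318 251 32.0083
(np.float64(0.12044638590329328), np.float64(0.1268104966972242), np.float64(-0.02272896712118183))
```

View pics/wrist8.png

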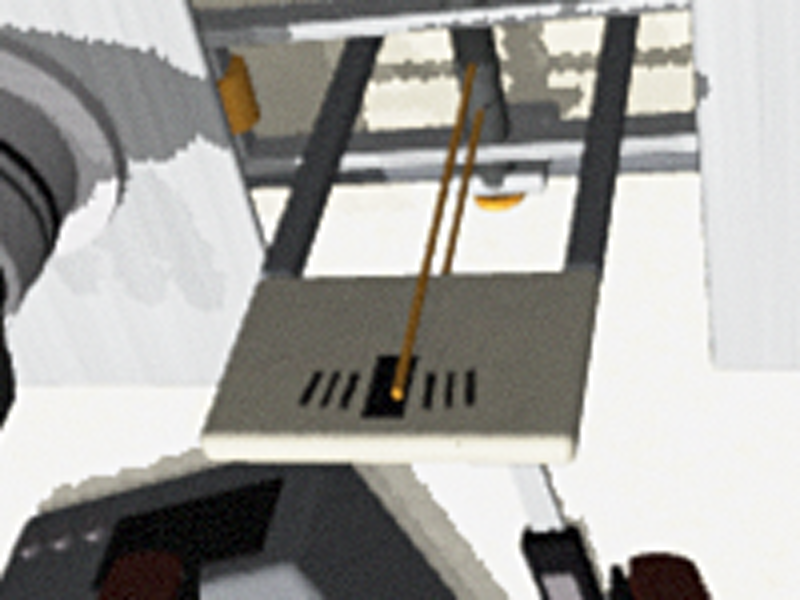

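Run:
```python
from bal import *
print(plate("scene")[1:],current_clock(),current_force(),abs(current_qvel()).max()); close_job()
```

```text
(np.float64(0.12054892870773648), np.float64(0.12679351595338678), np.float64(-0.02230209730589393)) 32.1083 [-0.1949 -0.4187 -0.2417] 0.0015140237398357976
the job is handed in; nothing more can be done
```

I handed the job in at 32 s with the beam floating and the pointer inside the dark centre band. The 500 g and 200 g weights both stand upright on the empty platform.

- **Choice of second weight:** with only the 500 g on, the beam read +0.0865 rad, so the hand was about 157 g heavier. I used the 200 g because it was nearer than the 100 g. The 100 g stayed in the rack and the green look-alike was left alone.
- **Final level:** the beam settled at about −0.023 rad, steady from both the scene and side cameras. This is inside the band but not exactly centred. The wrist close-up puts the pointer tip about 3 mm off centre, against a band half-width of 5.25 mm. The 100 g would have left it further off, at about +0.031 rad.
- **Other things:** the hand and the bystanders looked unmoved in the last pictures, and the arm was stationary and clear of everything at hand-in.
- **Force readings:** they were noisy by about 1 N while I lowered the 200 g. I went by platform height from the camera instead, and released close to where it was predicted to settle.

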